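# Set and lock the mitre angle of a saw vise

## Task

Set the saw vise for the next mitre cut: push the turntable's long black-handled lever round until the yellow pointer points at the middle of the red tag on the scale, and only then push the blue lock lever clockwise as far as it goes. Push with the fingers only, never grip or pinch either lever, and leave the pointer on the tag and the loose things on the bench where they are.

Things in the scene. Friction and masses are not known exactly. Their poses are not given: they have to be found in the camera images.
- pivot (a point): Point on the vertical axis of the turntable, 60 mm above the bench, at the height of the turntable's upper face. Its x axis is the base's own x axis (at yaw 0 it points away from the robot, the middle of the scale) and its z axis is up. The grey round base under it is 272 mm across, 36 mm high, fixed to the bench; the dark turntable disc on it is 200 mm across, and carries a red vise with a clamped bar, 101 mm above the bench at most and within 75 mm of the axis.
- turntable (a joint): Angle of the turntable about its vertical axis relative to the base, rad, growing anticlockwise seen from above; 0 when the pointer lies along the base's x axis. Stops at -0.85 and 0.75. It stays where it is left; pushing its lever takes about 3 N. It starts between -0.75 and -0.45, the tag lies between -0.10 and 0.60.
- pointer_tip (a point): Tip of the yellow pointer, a blade 7 mm wide that turns with the turntable over the black scale with white marks on the side away from the robot; 119 mm from the axis, 45 mm above the bench. It lies diametrically opposite the lever: lever, axis and pointer are in one vertical plane.
- tag_mark (a point): Where the pointer tip must come: the point of the scale at the middle of the red tag, 119 mm from the axis, 45 mm above the bench. The red tag is a block 10 mm wide (along the scale) and 24 mm long (radially, 122 to 146 mm from the axis), clipped to the rim of the fixed base, its top 46 mm above the bench.
- lever_grip (a point): Centre of the top of the turntable lever's upright black handle, 165 mm from the axis, on the robot's side, 115 mm above the bench. The handle is an upright block 26 mm radially, 18 mm along the arc, from 40 to 115 mm above the bench, at the end of a level steel arm 12 mm thick at 50 mm height. x axis radially inward to the axis, z up. Seen from outside, facing the axis, its left face is the one to push to turn the turntable anticlockwise (growing joint value).
- lock (a joint): Angle of the blue lock lever about its own vertical axis, rad, growing clockwise seen from above: 0 open (arm along the base's -y), 1.4 locked, a hard stop (arm nearly along the base's -x). It starts between 0 and 0.25, stays where it is left; pushing its handle takes about 3 N.
- lock_pivot (a point): Point on the vertical axis of the lock lever, 53 mm above the bench, on a lug of the base 198 mm from the turntable's axis (70 mm towards the robot and 185 mm to the right in the base's frame).
- lock_grip (a point): Centre of the top of the lock lever's upright blue handle, 65 mm from the lock's axis, 100 mm above the bench. The handle is a block 24 mm along the arm, 18 mm along the arc, from 40 to 100 mm above the bench. The lever's arm lies along its -y axis; the +x face is the one to push to lock.
- coolant: Bystander: closed white bottle with green label, 66 mm across, 170 mm high, loose, upright left of the base. Origin at the centre of its underside.
- wrench: Bystander: steel wrench lying loose on the bench to the left of the base, about 180 mm long. Origin below its middle.
- offcut: Bystander: loose aluminium bar offcut, 80 x 28 x 28 mm, on the bench to the right of the base, beyond the lock. Origin at the centre of its underside.
- socket: Bystander: loose dark steel socket, 26 mm across, 45 mm high, upright beside the base, on its left. Origin at the centre of its underside.

How it is judged:
On the way, in this order (a step that is already met when the one before it is completed fails the run):
1. the pointer rests at the red tag (within 5 mm of its middle) while the lock lever is still open (horizontal distance between pointer_tip and tag_mark below 0.005 m and value of joint lock below 0.5 rad and velocity of joint turntable between -0.03 and 0.03 rad/s), for 0.2 s.
2. the lock lever is pushed clockwise to its stop, the pointer still at the tag (value of joint lock above 1.28 rad and horizontal distance between pointer_tip and tag_mark below 0.005 m), for 0.1 s.
At the end, for the whole second after the job is handed in: The pointer tip is at rest within 5 mm of the middle of the red tag (within the tag's width), the lock lever stands within 0.12 rad of its locked stop, and the bottle, wrench, offcut and socket are within 20 mm of where they began, bottle and socket upright (all of step 2 and velocity of joint turntable between -0.03 and 0.03 rad/s and distance of each of coolant, wrench, offcut, socket from where it was at the start of the episode below 0.02 m and angle between each of coolant, socket's own z axis and vertical below 0.2 rad); the robot touches nothing.
It fails at once if the black lever handle is pinched: its left and right halves both feel the fingers (over 4 N each) at once (contact force between each of turntable_c0, turntable_c1 and the fingers above 4 N).
It fails at once if the blue lock handle is pinched: its front and back halves both feel the fingers (over 4 N each) at once (contact force between each of lock_c1, lock_c0 and the fingers above 4 N).
It fails at once if a loose thing on the bench is shoved, lifted or carried (moved over 20 mm) (distance of any of coolant, wrench, offcut, socket from where it was at the start of the episode above 0.02 m).
It also fails if it takes over 64 s, if anything falls off the work surface, if the arm or the gripper's body presses on something with over 40 N, if the wrist force passes 120 N, or if a joint passes its speed limit or range.

## Robot

A 6-joint arm with a two-finger parallel gripper is mounted at the origin on the work surface. World frame = base frame: x ahead of the robot, y to its left, z up, the work surface at z = 0. Lengths are in m, angles in rad, forces in N, time in s.
With the tool pointing down it reaches from about 0.225 to 0.875 m from the base axis. Payload 3.4 kg.
Tool frame: the origin (TCP) lies on the centre line of the jaws, within the pads' length; the fingertips stand 17 mm ahead of it and the grasp point (between the pads) lies 2 mm behind it; z points along the fingers, y is the line along which they close (so a half turn about z gives the same grasp; the last joint's range is limited). The gripper opens to 85 mm and grips with 20 to 120 N. Pads are 22 mm wide; open, the fingers measure 114 mm over their backs; the gripper's body (76 mm by 85 mm) begins 54 mm behind the grasp point. The pads swing forward as they close: fully open they stand 13 mm farther back than shut.
Start: joints at [-1.437, 0.276, 1.505, -0, 1.361, -0.121], TCP at [0.145, -0.556, 0.248] pointing down, gripper open.
Joint ranges: [-2.89, 2.89], [-0.75, 2.08], [0.22, 2.7], [-1.18, 4.32], [0.11, 2.71], [-2.7, 2.7]. Speed limits (rad/s): [2.57, 2.57, 3.14, 3.14, 3.14, 3.14].

## Interface

Orientations are given as a unit quaternion [w, x, y, z].
In Python, from rig import manip gives the robot as it stands.
- The arm moves only by the tool move_arm, never from a script. Its argument "steps" is one flat list of numbers, 7 for each row, row after row: the turn, a rotation vector about the world's x, y, z normalised to -1 to 1, where 1 is 360 degrees, then the shift along the world's x, y, z normalised to -1 to 1, where 1 is 1 m, then the opening, from -1 (shut) to 1 (fully open). A call has exactly 10 rows; each row is the pose to reach, as a shift and turn from the pose commanded when the call began, turning the shorter way round; what a row does not reach only later rows make up. A row lasts 1/10 s, in which the tool goes at most 50 mm and 8.59 degrees, less where a joint would pass 70% of its speed; a pose out of reach is approached as far as the arm can. A call with a number of a shift or a turn outside -1 to 1 is refused whole. A call with a gripper value outside its range is refused whole. The fingers move at their own pace and stop on an object; "squeeze" is the grip in N (left out, the last holds). Time passes only in rows, so rows that repeat a pose let the fingers close, or fill a call up. It gives the time, the measured TCP pose, the force, the opening and the grip force at its end, in the units of the state.
- manip.get_state(): the state, without advancing time (a new reading comes with each control period).
- manip.get_image(name): name is "side" or "top"; returns a dict with "pixels" (420x560x3 uint8, blue, green, red), "fx", "fy", "cx", "cy" (pixels), "R" (3x3) and "t" (3): a world point X has camera coordinates R X + t. Camera axes: x right, y down, z forward; pixel columns grow to the right and rows downward; lengths in m; the calibration is good to about 2 mm. A picture is of the moment at which its call begins. There is no depth.
- manip.sign_off(): hands the job in; it is judged then, once.
The state is a dict: "clock": time; "qpos": joint angles; "qd": joint speeds; "effort": joint torques, N m; "position": TCP position; "ee_rot": TCP orientation; "contact_force": force on the tool from outside, world axes, zero at the start; "moment": the same for the moment, N m; "width": finger opening in m; "gripper_force": force on a finger pad.
Only numpy, scipy, OpenCV 4.12 (cv2) and the standard library are available. Lean on these libraries where they do the work, as an engineer would, in place of code of your own. Each camera call takes 0.05 s, during which the arm holds its last target. There are 200 camera calls.

## Working session

There is one attempt and no reset: what is moved stays moved. The work goes in short steps, Python scripts to look and compute and a tool call to move; the robot and the scene stay as the last step left them, time stands still between calls to the robot, and variables do not carry over. Pictures are saved under pics/ and viewed, at most 10 in all, crops included, and the job is handed in when it is done.

Besides the shell and the picture viewer there is one more tool, called by a JSON object that holds its "op" and its "data". move_arm: Moves the arm, as the interface text tells. Scaled input: -1 to 1 covers 1 m each way for a shift and 360 degrees each way for a turn. Its arguments: {"type":"object","properties":{"steps":{"type":"array"},"squeeze":{"type":"number"}},"required":["steps"]}

```bash
mkdir -p pics; cat > h.py <<'E'
import numpy as np, cv2
from rig import manip
def shot(n,f=None):
    im=manip.get_image(n); im['pixels']=np.asarray(im['pixels'],np.uint8)
    if f: cv2.imwrite('pics/'+f,im['pixels'])
    return im
def ray(im,u,v,z):
    R=np.array(im['R']);t=np.array(im['t']);c=-R.T@t
    d=R.T@np.array([(u-im['cx'])/im['fx'],(v-im['cy'])/im['fy'],1])
    return c+d*(z-c[2])/d[2]
def proj(im,X):
    p=np.array(im['R'])@np.array(X)+np.array(im['t']); return im['fx']*p[0]/p[2]+im['cx'],im['fy']*p[1]/p[2]+im['cy']
E
python3 - <<'E'
from h import *
for n in('top','side'):
    im=shot(n,n+'0.png'); print(n,-np.array(im['R']).T@im['t'],im['fx'])
    hsv=cv2.cvtColor(im['pixels'],cv2.COLOR_BGR2HSV)
    for nm,lo,hi,z in(('yellow',(22,120,90),(36,255,255),.045),('red',(0,140,80),(8,255,255),.046),('red2',(172,140,80),(180,255,255),.046),('blue',(100,130,60),(125,255,255),.1)):
        m=cv2.inRange(hsv,lo,hi);k,l,s,c=cv2.connectedComponentsWithStats(m)
        for i in range(1,k):
            if s[i,4]>15: print(nm,s[i],c[i].round(1),ray(im,*c[i],z).round(4))
E
```

```text
top [0.46845561 0.10743323 1.27862051] 508.7563469522979
yellow [323 186   6   7  21] [325.9 189.2] [ 0.6889 -0.0205  0.045 ]
red [275 174   7  10  39] [278.  178.6] [0.7188 0.0965 0.046 ]
red [292 202  35  28 361] [309.4 215.3] [0.6252 0.0224 0.046 ]
red [161 221  13  14 145] [167.2 227.6] [0.6048 0.3699 0.046 ]
blue [410 239  10   7  66] [414.4 242.1] [ 0.549  -0.2148  0.1   ]
blue [  0 349  39  71 631] [ 27.6 380.8] [0.2621 0.6719 0.1   ]
side [0.57727113 0.77470268 0.47226248] 425.3700141692333
red [253 187  32  18 138] [268.3 195.3] [ 0.6283 -0.0783  0.046 ]
red [209 233  12  14  69] [213.8 237.5] [0.7186 0.106  0.046 ]
red [265 252  24  23 436] [276.7 262.7] [0.5976 0.1782 0.046 ]
red2 [266 192   6   7  16] [268.9 194.2] [ 0.6273 -0.0839  0.046 ]
red2 [253 199   9   8  26] [256. 202.] [ 0.6528 -0.0438  0.046 ]
red2 [209 237   6   7  16] [211.2 240.5] [0.7216 0.1166 0.046 ]
blue [ 397    0   44   57 1612] [417.2  26.1] [-0.5906 -3.7669  0.1   ]
blue [ 460    0   34   95 1461] [478.8  36.9] [-0.8759 -2.9327  0.1   ]
blue [ 534   10   26  135 1671] [548.9  90.3] [-0.4448 -1.0045  0.1   ]
blue [441  51   8   7  38] [444.   54.3] [-0.302 -1.929  0.1  ]
blue [473  94  12  19  61] [479.8 100.7] [-0.0929 -0.7961  0.1   ]
blue [247 123 114   3 216] [304.1 123.7] [ 0.5464 -0.4502  0.1   ]
blue [362 123  25   2  33] [373.4 123.8] [ 0.3403 -0.4707  0.1   ]
```

View pics/top0.png

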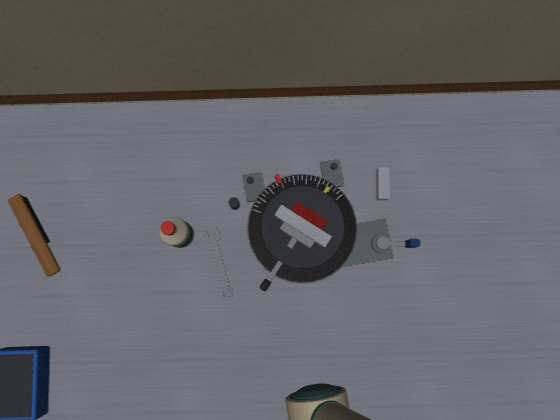

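View pics/side0.png

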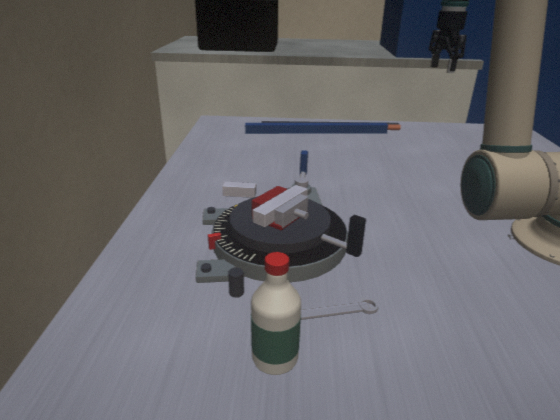

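The top view shows the base ring centred near (302,228), the pointer at (326,189) and the tag at (278,179). The black handle is at (265,285), the blue lock handle at (414,242), and the bystanders are clear of both handles' arcs except the wrench end at (228,293).

```bash
cat >> h.py <<'E'
def pose(im):
    hsv=cv2.cvtColor(im['pixels'],cv2.COLOR_BGR2HSV)
    def big(lo,hi,box,z):
        m=cv2.inRange(hsv,lo,hi);q=np.zeros_like(m);x0,y0,x1,y1=box;q[y0:y1,x0:x1]=m[y0:y1,x0:x1]
        k,l,s,c=cv2.connectedComponentsWithStats(q)
        if k<2: return None
        i=1+s[1:,4].argmax(); return ray(im,*c[i],z)
    return (big((22,110,70),(36,255,255),(240,165,370,235),.045),big((0,140,80),(8,255,255),(240,165,290,192),.046),big((100,110,40),(125,255,255),(330,200,440,330),.1))
E
python3 - <<'E'
from h import *
im=shot('top');g=cv2.cvtColor(im['pixels'],cv2.COLOR_BGR2GRAY)
m=cv2.inRange(g,0,60);m=cv2.morphologyEx(m,cv2.MORPH_OPEN,np.ones((13,13)))
m[:160]=0;m[300:]=0;m[:,:240]=0;m[:,365:]=0
c=max(cv2.findContours(m,0,2)[0],key=cv2.contourArea)[:,0]
h=cv2.convexHull(c)
P=np.array([ray(im,*p,.038)[:2] for p in h[:,0]])
from scipy.optimize import least_squares
f=least_squares(lambda q:np.hypot(*(P-q[:2]).T)-q[2],[.6,0,.13],loss='soft_l1',f_scale=.002).x
print('circle',f, 'n',len(P))
C=f[:2]
y,t,b=pose(im);a=lambda p:np.arctan2(p[1]-C[1],p[0]-C[0])
for n,p in(('ptr',y),('tag',t)): print(n,p,np.hypot(*(p[:2]-C)),a(p))
print('blue',b,'lockpiv px->',ray(im,382,243,.058),'handle',ray(im,265.5,284.5,.115))
for n,px,z in(('wr',(228,293),.005),('offc',(383,183),.028)):print(n,ray(im,*px,z))
th=a(y)+np.pi; print('handle pred',C+.165*np.array([np.cos(th),np.sin(th)]))
th=a(t)+np.pi; print('handle goal',C+.165*np.array([np.cos(th),np.sin(th)]))
# crop of the side for check
E
```

```text
circle [0.5930883  0.04051617 0.12911624] n 35
ptr [ 0.68864258 -0.02006027  0.045     ] 0.11313763995341354 -0.5650080110982719
tag [0.71877874 0.09654401 0.046     ] 0.1376125120803689 0.41932282753281397
blue [ 0.54764558 -0.20989782  0.1       ] lockpiv px-> [ 0.55182104 -0.14850644  0.058     ] handle [0.46129346 0.13243049 0.115     ]
wr [0.44236808 0.22814531 0.005     ]
offc [ 0.70368825 -0.16551678  0.028     ]
handle pred [0.45373189 0.1288609 ]
handle goal [ 0.4423831  -0.02666226]
```

```bash
python3 - <<'E'
from h import *
s=manip.get_state(); print(s)
from scipy.spatial.transform import Rotation as Ro
w,x,y,z=s['ee_rot'];print(Ro.from_quat([x,y,z,w]).as_matrix().round(3))
E
```

```text
{'clock': 0.15, 'qpos': array([-1.43698406e+00,  2.76497245e-01,  1.50582055e+00,  8.04734707e-06,
        1.36071957e+00, -1.20985371e-01]), 'qd': array([-0.0001027 , -0.00185892, -0.00306895,  0.0012621 , -0.00080664,
       -0.00100172]), 'effort': array([ 2.11247425e-03, -4.17145228e+01, -2.46031845e+01,  2.25569702e-04,
        7.60543946e-03, -8.16895245e-07]), 'position': array([ 0.14488555, -0.55607358,  0.24761999]), 'ee_rot': array([-7.22365999e-04,  9.91895589e-01,  1.27053609e-01, -6.98235442e-07]), 'contact_force': array([ 0.1584912 ,  0.56773985, -0.67590325]), 'moment': array([-0.02160684, -0.06566401, -0.00806268]), 'gripper_force': 0.0, 'width': 0.08547790917054844}
[[ 0.968  0.252 -0.   ]
 [ 0.252 -0.968  0.001]
 [ 0.    -0.001 -1.   ]]
```

{"op": "move_arm", "data": {"steps": [0,0,0.006,0.017,0.036,0,-1,0,0,0.012,0.034,0.072,0,-1,0,0,0.018,0.051,0.108,0,-1,0,0,0.024,0.068,0.144,0,-1,0,0,0.03,0.085,0.18,0,-1,0,0,0.036,0.102,0.216,0,-1,0,0,0.042,0.119,0.252,0,-1,0,0,0.048,0.136,0.288,0,-1,0,0,0.054,0.153,0.324,0,-1,0,0,0.06,0.17,0.36,0,-1]}}

```text
clock: 1.15
position: [0.3151, -0.1948, 0.2483]
ee_rot: [0.0, 0.95, 0.311, 0.0]
contact_force: [0.8, -0.3, -0.2]
width: 0.0002
gripper_force: 0.0
```

{"op": "move_arm", "data": {"steps": [0,0,0.006,0.017,0.036,0,-1,0,0,0.012,0.034,0.072,0,-1,0,0,0.018,0.051,0.108,0,-1,0,0,0.024,0.068,0.144,0,-1,0,0,0.03,0.085,0.18,0,-1,0,0,0.036,0.102,0.216,0,-1,0,0,0.042,0.119,0.252,0,-1,0,0,0.048,0.136,0.288,0,-1,0,0,0.054,0.153,0.324,0,-1,0,0,0.06,0.167,0.365,0,-1]}}

```text
clock: 2.15
position: [0.4825, 0.1699, 0.2481]
ee_rot: [0.0, 0.875, 0.484, -0.0]
contact_force: [0.7, -0.7, 0.2]
width: 0.0003
gripper_force: 0.0
```

{"op": "move_arm", "data": {"steps": [0,0,0,0,0,-0.02,-1,0,0,0,0,0,-0.04,-1,0,0,0,0,0,-0.06,-1,0,0,0,0,0,-0.08,-1,0,0,0,0,0,-0.1,-1,0,0,0,0,0,-0.12,-1,0,0,0,0,0,-0.14,-1,0,0,0,0,0,-0.16,-1,0,0,0,0,0,-0.16,-1,0,0,0,0,0,-0.16,-1]}}

```text
clock: 3.15
position: [0.4818, 0.1685, 0.0883]
ee_rot: [-0.0, 0.875, 0.483, -0.0]
contact_force: [0.4, 0.2, 0.1]
width: 0.0001
gripper_force: 0.0
```

```bash
python3 - <<'E'
from h import *
im=shot('top');shot('side','side1.png');s=manip.get_state()
print(pose(im),s['position'],s['width'],s['qpos'],s['contact_force'],s['clock'])
p=im['pixels'][150:320,150:440];cv2.imwrite('pics/top1.png',cv2.resize(p,None,fx=2.7,fy=2.7))
E
```

```text
(array([ 0.68864258, -0.02006027,  0.045     ]), array([0.71877874, 0.09654401, 0.046     ]), array([ 0.54758119, -0.21007523,  0.1       ])) [0.48277031 0.16869529 0.08929783] 0.00011671859873231671 [ 2.00089378e-01  3.25106855e-01  1.87510968e+00 -8.67214172e-05
  9.39398577e-01  7.62195318e-01] [0.35807536 0.34007894 0.58682904] 3.25
```

View pics/top1.png

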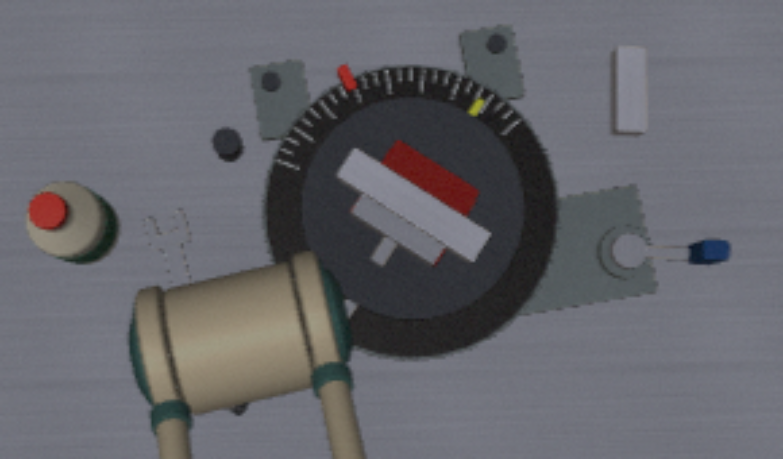

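View pics/side1.png

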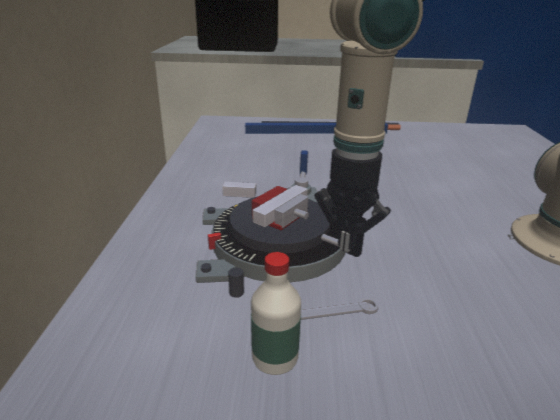

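The closed fingers stand on the left side of the black handle, clear of the wrench and bottle. I'll plan the arc push in two stages.

```bash
cat >> h.py <<'E'
def arc(C,r,angs,turn0,p0):
    # angs finger angles; turn relative to angle turn0 (finger angle where yaw is already right)
    out=[]
    for g in angs:
        q=C+r*np.array([np.cos(g),np.sin(g)])-p0
        out.append([round((g-turn0)/2/np.pi,4),*q.round(4)])
    return out
E
python3 - <<'E'
from h import *
C=np.array([.596,.039]);p0=np.array([.4822,.1690])
A=list(np.linspace(2.288,2.44,5)[1:])+list(np.linspace(2.44,3.34,17)[1:])
for i in (0,10):
    t0=2.454 if i==0 else A[9]
    o=C+.166*np.array([np.cos(A[9]),np.sin(A[9])]) if i else p0
    print(*arc(C,.166,A[i:i+10],t0,o),sep='\n');print()
E
```

```text
[np.float64(-0.0204), np.float64(0.0), np.float64(-0.0091)]
[np.float64(-0.0143), np.float64(-0.0045), np.float64(-0.0135)]
[np.float64(-0.0083), np.float64(-0.0088), np.float64(-0.0181)]
[np.float64(-0.0022), np.float64(-0.013), np.float64(-0.0229)]
[np.float64(0.0067), np.float64(-0.0188), np.float64(-0.0302)]
[np.float64(0.0157), np.float64(-0.0242), np.float64(-0.0378)]
[np.float64(0.0246), np.float64(-0.0292), np.float64(-0.0457)]
[np.float64(0.0336), np.float64(-0.0337), np.float64(-0.0538)]
[np.float64(0.0425), np.float64(-0.0377), np.float64(-0.0623)]
[np.float64(0.0515), np.float64(-0.0413), np.float64(-0.0709)]

[np.float64(0.009), np.float64(-0.0031), np.float64(-0.0088)]
[np.float64(0.0179), np.float64(-0.0057), np.float64(-0.0178)]
[np.float64(0.0269), np.float64(-0.0077), np.float64(-0.0269)]
[np.float64(0.0358), np.float64(-0.0093), np.float64(-0.0361)]
[np.float64(0.0448), np.float64(-0.0103), np.float64(-0.0454)]
[np.float64(0.0537), np.float64(-0.0108), np.float64(-0.0547)]
[np.float64(0.0627), np.float64(-0.0108), np.float64(-0.064)]
[np.float64(0.0716), np.float64(-0.0103), np.float64(-0.0734)]
[np.float64(0.0806), np.float64(-0.0092), np.float64(-0.0826)]
[np.float64(0.0895), np.float64(-0.0076), np.float64(-0.0918)]
```

{"op": "move_arm", "data": {"steps": [0,0,0,0,-0.009,0,-1,0,0,0,-0.0045,-0.0135,0,-1,0,0,0,-0.009,-0.018,0,-1,0,0,0,-0.013,-0.023,0,-1,0,0,0.007,-0.019,-0.03,0,-1,0,0,0.016,-0.024,-0.038,0,-1,0,0,0.025,-0.029,-0.046,0,-1,0,0,0.034,-0.034,-0.054,0,-1,0,0,0.043,-0.038,-0.062,0,-1,0,0,0.052,-0.041,-0.071,0,-1]}}

```text
clock: 4.25
position: [0.4405, 0.0977, 0.0887]
ee_rot: [-0.0, 0.785, 0.62, 0.001]
contact_force: [1.4, 2.5, 1.8]
width: 0.0
gripper_force: 0.0
```

```bash
python3 - <<'E'
from h import *
im=shot('top');s=manip.get_state()
y,t,b=pose(im);C=np.array([.596,.039]);a=lambda p:np.arctan2(p[1]-C[1],p[0]-C[0])
p=s['position'];print(y,a(y),a(t),p,a(p),np.hypot(*(p[:2]-C)),s['contact_force'])
E
```

```text
[0.70591707 0.01894748 0.045     ] -0.18044871714069455 0.4382796692539778 [0.43956558 0.09629786 0.08852806] 2.790494040622077 0.16659763333386363 [-0.48999231 -0.58377775  0.03965912]
```

{"op": "move_arm", "data": {"steps": [0,0,0.009,-0.003,-0.009,0,-1,0,0,0.018,-0.006,-0.018,0,-1,0,0,0.027,-0.008,-0.027,0,-1,0,0,0.036,-0.009,-0.036,0,-1,0,0,0.045,-0.01,-0.045,0,-1,0,0,0.053,-0.011,-0.054,0,-1,0,0,0.06,-0.011,-0.061,0,-1,0,0,0.066,-0.0105,-0.067,0,-1,0,0,0.07,-0.0105,-0.071,0,-1,0,0,0.072,-0.0105,-0.073,0,-1]}}

```text
clock: 5.3
position: [0.4296, 0.0247, 0.0883]
ee_rot: [-0.001, 0.627, 0.779, 0.0]
contact_force: [0.2, 3.4, 0.4]
width: 0.0001
gripper_force: 0.0
```

```bash
cat > m.py <<'E'
from h import *
im=shot('top');s=manip.get_state()
y,t,b=pose(im);C=np.array([.596,.039]);a=lambda p:np.arctan2(p[1]-C[1],p[0]-C[0])
p=s['position'];print(y,t,a(y),a(t),'mm off',119*(a(t)-a(y)),p,a(p)%6.2832,np.hypot(*(p[:2]-C)),s['contact_force'],b,s['clock'])
E
python3 m.py
```

```text
[0.70476945 0.06665676 0.045     ] [0.71874524 0.09667647 0.046     ] 0.24899302341776303 0.4392688609808151 mm off 22.642824670003193 [0.42968085 0.02450776 0.08830734] 3.228522953720758 0.16694935148247703 [0.19880486 2.47071351 0.60311205] [ 0.54762391 -0.20989646  0.1       ] 5.35
```

{"op": "move_arm", "data": {"steps": [0,0,0.003,0.0002,-0.003,0,-1,0,0,0.007,0.0006,-0.007,0,-1,0,0,0.011,0.001,-0.011,0,-1,0,0,0.015,0.0017,-0.015,0,-1,0,0,0.018,0.0025,-0.0185,0,-1,0,0,0.021,0.0032,-0.0215,0,-1,0,0,0.023,0.0038,-0.0237,0,-1,0,0,0.0245,0.0042,-0.0253,0,-1,0,0,0.0255,0.0044,-0.0262,0,-1,0,0,0.0255,0.0044,-0.0263,0,-1]}}

```text
clock: 6.35
position: [0.4346, -0.0018, 0.0882]
ee_rot: [-0.0, 0.562, 0.827, -0.0]
contact_force: [-1.7, 2.7, 0.8]
width: -0.0002
gripper_force: 0.0
```

```bash
python3 m.py; python3 - <<'E'
from h import *
im=shot('top');p=im['pixels'][160:240,240:340];cv2.imwrite('pics/top2.png',cv2.resize(p,None,fx=7,fy=7,interpolation=2))
E
```

```text
[0.69969608 0.08326123 0.045     ] [0.71877874 0.09654401 0.046     ] 0.40342477197158083 0.4382796692539778 mm off 4.147732776605242 [ 0.43457709 -0.00183433  0.0882349 ] 3.3893745406150297 0.16650765241806123 [-1.61033389  1.74982922  0.51078852] [ 0.54771489 -0.20999604  0.1       ] 6.4
```

View pics/top2.png

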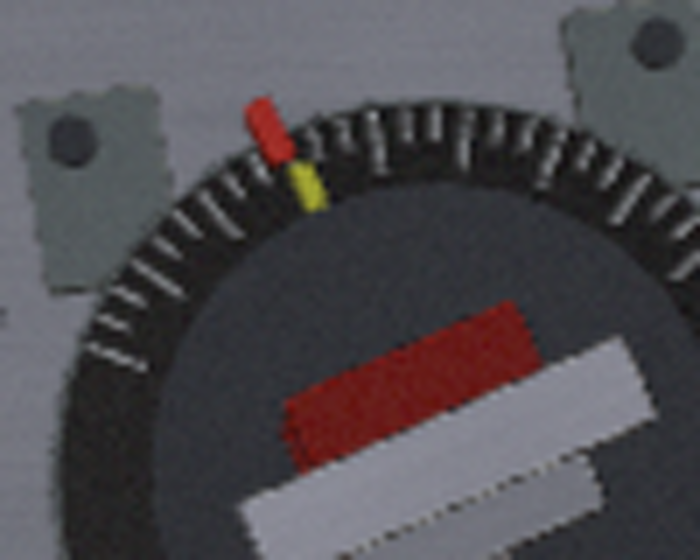

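The picture shows the pointer at (310,187) about 2 original pixels (4 mm) short of the tag's axis; a final nudge of 0.035 rad.

{"op": "move_arm", "data": {"steps": [0,0,0.001,0.0003,-0.001,0,-1,0,0,0.002,0.0006,-0.002,0,-1,0,0,0.003,0.0009,-0.003,0,-1,0,0,0.004,0.0011,-0.004,0,-1,0,0,0.005,0.0013,-0.0047,0,-1,0,0,0.0052,0.0014,-0.0051,0,-1,0,0,0.0055,0.0015,-0.0054,0,-1,0,0,0.0055,0.0015,-0.0056,0,-1,0,0,0.0055,0.0015,-0.0056,0,-1,0,0,0.0055,0.0015,-0.0056,0,-1]}}

```text
clock: 7.45
position: [0.4363, -0.0074, 0.0883]
ee_rot: [0.0, 0.548, 0.837, 0.0]
contact_force: [-1.7, 2.4, -0.5]
width: 0.0001
gripper_force: 0.0
```

```bash
python3 m.py; python3 - <<'E'
from h import *
im=shot('top');p=im['pixels'][160:240,240:340];cv2.imwrite('pics/top3.png',cv2.resize(p,None,fx=7,fy=7,interpolation=2))
E
```

```text
[0.69775714 0.08693174 0.045     ] [0.71877874 0.09654401 0.046     ] 0.44021283206067124 0.4382796692539778 mm off -0.23004637399651728 [ 0.43633371 -0.00733538  0.0882933 ] 3.4240505394452816 0.1662536989711607 [-2.78678459  2.84825344 -0.23425427] [ 0.54790775 -0.21032324  0.1       ] 7.5
```

View pics/top3.png

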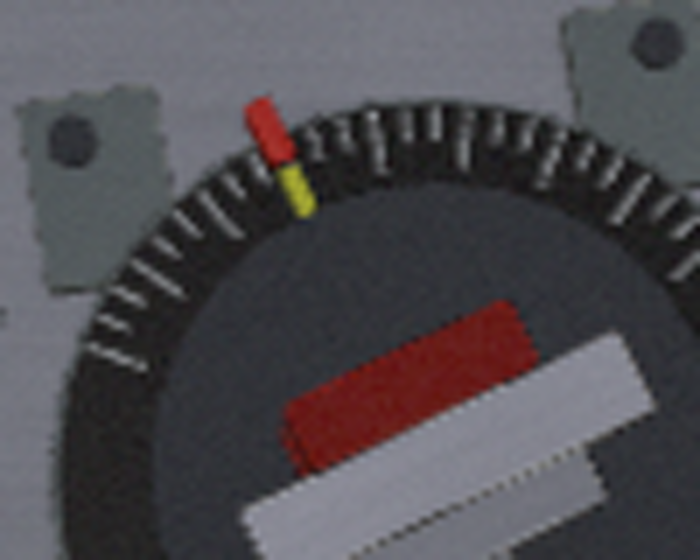

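The pointer at (297,190) is in line with the tag at (271,132). Now backing off, lifting, and going over to the lock.

{"op": "move_arm", "data": {"steps": [0,0,0,-0.002,0.008,0,-1,0,0,0,-0.005,0.016,0,-1,0,0,0,-0.007,0.024,0,-1,0,0,0,-0.007,0.024,0.02,-1,0,0,0,-0.007,0.024,0.045,-1,0,0,0,-0.007,0.024,0.07,-1,0,0,0,-0.007,0.024,0.095,-1,0,0,0,-0.007,0.024,0.12,-1,0,0,0,-0.007,0.024,0.145,-1,0,0,0,-0.007,0.024,0.16,-1]}}

```text
clock: 8.55
position: [0.4302, 0.017, 0.2505]
ee_rot: [0.002, 0.547, 0.837, 0.001]
contact_force: [1.0, 0.6, 0.7]
width: 0.0001
gripper_force: 0.0
```

{"op": "move_arm", "data": {"steps": [0,0,0.0173,0.016,-0.023,0,-1,0,0,0.0346,0.033,-0.047,0,-1,0,0,0.052,0.049,-0.07,0,-1,0,0,0.069,0.065,-0.093,0,-1,0,0,0.0865,0.082,-0.117,0,-1,0,0,0.104,0.098,-0.14,0,-1,0,0,0.121,0.114,-0.163,0,-1,0,0,0.138,0.13,-0.186,0,-1,0,0,0.156,0.147,-0.21,0,-1,0,0,0.173,0.164,-0.233,0,-1]}}

```text
clock: 9.55
position: [0.5943, -0.2168, 0.2483]
ee_rot: [0.0, 0.033, 0.999, -0.0]
contact_force: [0.2, -1.2, -0.4]
width: -0.0001
gripper_force: 0.0
```

{"op": "move_arm", "data": {"steps": [0,0,0,0,0,-0.02,-1,0,0,0,0,0,-0.04,-1,0,0,0,0,0,-0.06,-1,0,0,0,0,0,-0.08,-1,0,0,0,0,0,-0.1,-1,0,0,0,0,0,-0.12,-1,0,0,0,0,0,-0.14,-1,0,0,0,0,0,-0.16,-1,0,0,0,0,0,-0.16,-1,0,0,0,0,0,-0.16,-1]}}

```text
clock: 10.55
position: [0.5936, -0.2159, 0.0884]
ee_rot: [-0.0, 0.036, 0.999, 0.0]
contact_force: [0.6, -0.0, 0.2]
width: 0.0
gripper_force: 0.0
```

```bash
python3 m.py; python3 - <<'E'
from h import *
print(manip.get_state()['qpos'])
im=shot('side');p=im['pixels'][100:300,190:420];cv2.imwrite('pics/side4.png',cv2.resize(p,None,fx=3,fy=3,interpolation=2))
P=np.array([.552,-.1485]);F=np.array([.5925,-.2165])
for lag in(.0385,.4):pass
A=np.linspace(0,1,21)[1:]
# finger angle about lock pivot: arm angle + lag; radius
r=np.hypot(.065,.025);lag=np.arctan2(.025,.065)
ang=np.r_[np.linspace(-1.5,-1.64,4)+lag, np.linspace(-1.64,-2.82,17)[1:]+lag]
print('start',np.arctan2(*(F-P)[::-1])-lag)
for i in(0,10):
    o=F if i==0 else P+r*np.array([np.cos(ang[9]),np.sin(ang[9])]); t0=-1.64+lag if i==0 else ang[9]
    print(np.array(arc(P,r,ang[i:i+10],t0,o)))
E
```

```text
[0.69775714 0.08693174 0.045     ] [0.71900562 0.09653916 0.046     ] 0.44021283206067124 0.43753830542774963 mm off -0.3182686693176721 [ 0.59416499 -0.21629548  0.08920742] 4.7052160156283165 0.25530207072572664 [-0.33282003 -0.05872519  0.63764832] [ 0.54790335 -0.21015641  0.1       ] 10.6
[-4.59101963e-01  4.79186886e-01  1.60334069e+00  6.42028311e-06
  1.05738930e+00 -1.95847636e+00]
start -1.4008009197529399
[[ 0.0223 -0.011   0.0049]
 [ 0.0149 -0.0139  0.0036]
 [ 0.0074 -0.017   0.0025]
 [ 0.     -0.0201  0.0014]
 [-0.0117 -0.025   0.0001]
 [-0.0235 -0.0301 -0.0009]
 [-0.0352 -0.0352 -0.0014]
 [-0.047  -0.0403 -0.0016]
 [-0.0587 -0.0454 -0.0015]
 [-0.0704 -0.0505 -0.0009]]
[[-0.0117 -0.0051  0.0009]
 [-0.0235 -0.01    0.0022]
 [-0.0352 -0.0149  0.0039]
 [-0.047  -0.0196  0.0059]
 [-0.0587 -0.0242  0.0082]
 [-0.0704 -0.0285  0.0109]
 [-0.0822 -0.0327  0.0139]
 [-0.0939 -0.0366  0.0172]
 [-0.1056 -0.0403  0.0208]
 [-0.1174 -0.0437  0.0247]]
```

View pics/side4.png

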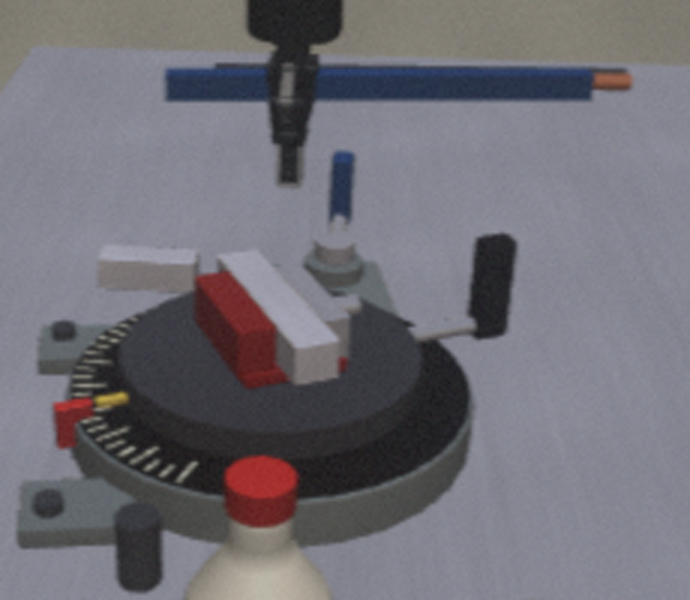

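The fingers stand at the far (+x) side of the blue handle with a clear gap, and the pointer is still on the tag. Pushing the lock.

{"op": "move_arm", "data": {"steps": [0,0,0,-0.008,0.002,0,-1,0,0,0,-0.014,0.002,0,-1,0,0,0,-0.018,0.002,0,-1,0,0,0,-0.021,0.0015,0,-1,0,0,-0.012,-0.026,0,0,-1,0,0,-0.0235,-0.031,-0.001,0,-1,0,0,-0.035,-0.036,-0.0015,0,-1,0,0,-0.047,-0.041,-0.0015,0,-1,0,0,-0.059,-0.046,-0.0015,0,-1,0,0,-0.07,-0.051,-0.001,0,-1]}}

```text
clock: 11.65
position: [0.5436, -0.2177, 0.0888]
ee_rot: [0.002, 0.255, 0.967, 0.0]
contact_force: [2.2, -0.4, -0.1]
width: -0.0002
gripper_force: 1.1
```

```bash
python3 m.py
```

```text
[0.69775714 0.08693174 0.045     ] [0.71877874 0.09654401 0.046     ] 0.44021283206067124 0.4382796692539778 mm off -0.23004637399651728 [ 0.54249112 -0.21746399  0.08879283] 4.506713526683561 0.26198659571548194 [0.45519265 0.15872145 0.71006457] [ 0.52220651 -0.20223246  0.1       ] 11.7
```

{"op": "move_arm", "data": {"steps": [0,0,-0.012,-0.005,0.001,0,-1,0,0,-0.0235,-0.01,0.002,0,-1,0,0,-0.035,-0.015,0.004,0,-1,0,0,-0.047,-0.0195,0.006,0,-1,0,0,-0.059,-0.024,0.008,0,-1,0,0,-0.07,-0.0285,0.011,0,-1,0,0,-0.08,-0.032,0.0135,0,-1,0,0,-0.09,-0.0355,0.016,0,-1,0,0,-0.098,-0.038,0.0185,0,-1,0,0,-0.105,-0.04,0.02,0,-1]}}

```text
clock: 12.7
position: [0.5035, -0.1982, 0.0889]
ee_rot: [0.002, 0.553, 0.833, 0.0]
contact_force: [2.1, -0.7, 0.6]
width: 0.0003
gripper_force: 1.0
```

```bash
python3 m.py
```

```text
[0.69808345 0.08711501 0.045     ] [0.71874524 0.09667647 0.046     ] 0.4404498499175335 0.4392688609808151 mm off -0.14053768346949186 [ 0.50305849 -0.19790242  0.08885166] 4.338535642878958 0.25448158780969177 [ 1.97781556 -0.88664047  0.26911711] [ 0.4942462  -0.17342764  0.1       ] 12.75
```

{"op": "move_arm", "data": {"steps": [0,0,-0.002,-0.0005,0.001,0,-1,0,0,-0.004,-0.001,0.002,0,-1,0,0,-0.006,-0.0015,0.003,0,-1,0,0,-0.008,-0.002,0.004,0,-1,0,0,-0.01,-0.0025,0.005,0,-1,0,0,-0.012,-0.003,0.006,0,-1,0,0,-0.014,-0.003,0.007,0,-1,0,0,-0.014,-0.003,0.007,0,-1,0,0,-0.014,-0.003,0.007,0,-1,0,0,-0.014,-0.003,0.007,0,-1]}}

```text
clock: 13.75
position: [0.4988, -0.1909, 0.0882]
ee_rot: [-0.0, 0.589, 0.808, -0.001]
contact_force: [-0.9, -5.7, -0.0]
width: 0.0002
gripper_force: 2.1
```

```bash
python3 m.py
```

```text
[0.69775714 0.08693174 0.045     ] [0.71877874 0.09654401 0.046     ] 0.44021283206067124 0.4382796692539778 mm off -0.23004637399651728 [ 0.49873411 -0.19095394  0.08821267] 4.312245331895086 0.24967872545442688 [-2.34129071 -4.91202549  1.14628676] [ 0.4915101  -0.16612111  0.1       ] 13.8
```

{"op": "move_arm", "data": {"steps": [0,0,0,-0.0003,0.001,0,-1,0,0,0,-0.0006,0.002,0,-1,0,0,0,-0.001,0.003,0,-1,0,0,0,-0.001,0.003,0,-1,0,0,0,-0.001,0.003,0,-1,0,0,0,-0.001,0.003,0,-1,0,0,0,-0.001,0.003,0,-1,0,0,0,-0.001,0.003,0,-1,0,0,0,-0.001,0.003,0,-1,0,0,0,-0.001,0.003,0,-1]}}

```text
clock: 14.8
position: [0.4988, -0.1908, 0.0883]
ee_rot: [0.002, 0.588, 0.809, -0.002]
contact_force: [-0.6, -11.7, -1.7]
width: -0.0003
gripper_force: 5.6
```

```bash
python3 m.py
```

```text
[0.69775714 0.08693174 0.045     ] [0.71877874 0.09654401 0.046     ] 0.44021283206067124 0.4382796692539778 mm off -0.23004637399651728 [ 0.49878279 -0.19080277  0.08829559] 4.3121889897488295 0.24952054389168773 [ -0.68666534 -12.25065466  -1.54448284] [ 0.49150452 -0.16591501  0.1       ] 14.85
```

Hard stop reached (the force rose to 12 N with no motion). Backing off and lifting.

{"op": "move_arm", "data": {"steps": [0,0,0,0.003,-0.008,0,-1,0,0,0,0.006,-0.017,0,-1,0,0,0,0.009,-0.026,0,-1,0,0,0,0.009,-0.026,0.02,-1,0,0,0,0.009,-0.026,0.045,-1,0,0,0,0.009,-0.026,0.07,-1,0,0,0,0.009,-0.026,0.095,-1,0,0,0,0.009,-0.026,0.12,-1,0,0,0,0.009,-0.026,0.145,-1,0,0,0,0.009,-0.026,0.16,-1]}}

```text
clock: 15.85
position: [0.5081, -0.2136, 0.2503]
ee_rot: [0.001, 0.589, 0.808, 0.001]
contact_force: [0.5, -0.9, -0.7]
width: 0.0
gripper_force: 0.0
```

```bash
python3 m.py; python3 -c "
from h import *
print(manip.sign_off())"
```

```text
[0.69775714 0.08693174 0.045     ] [0.71877874 0.09654401 0.046     ] 0.44021283206067124 0.4382796692539778 mm off -0.23004637399651728 [ 0.50900503 -0.21414973  0.25228066] 4.381396807420262 0.2676806172520444 [ 0.1940519  -0.98535183  1.21026508] [ 0.49129097 -0.16538824  0.1       ] 15.9
the job is handed in; nothing more can be done
None
```

I handed the job in at about 16 s: by the top camera the pointer is about 0.2 mm from the tag's middle, the lock lever was pushed to its hard stop afterwards, and the arm was lifted clear; sign-off returned no verdict, and I did not re-measure the loose things.

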